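Full blast on the framed photo

TASK

The framed photo on the little easel has dust on its glass. Turn the standing air duster on the spot until its nozzle points at the middle of the picture, then squeeze its two-stage trigger past the pressure point, all the way in, and keep it there for a good second. Let go and leave the can standing there, still pointing at the picture; keep it upright throughout and disturb nothing else.

Things in the scene. Friction and masses are not known exactly. Their poses are not given: they have to be found in the camera images.
- head (a point): Trigger head of the air duster: a loose aerosol can standing upright, 66 mm across, 161 mm tall, about 0.4 kg, on whose neck sits a grey wedge-shaped plastic head, 170 to 240 mm up. Point mid-width in the head, 212 mm above the can's foot, 6 mm ahead of the can's axis. z up; nozzle side (ahead) is -x. The head's flat sides at y = -13 and 13 mm can be pinched here from above.
- head_back (a point): Point on the flat, 26 mm wide sloping back of the duster's head, 12 mm behind the can's axis, 206 mm above its foot; axes as head. The back leans forward 35 degrees from vertical and runs from 178 to 240 mm height.
- nozzle (a point): Tip of the duster's 10 mm thick nozzle, 45 mm ahead of the can's axis, 230 mm above its foot, aimed 20 degrees below level; axes as head. It juts out about 23 mm over the squeezed trigger: a finger held vertically ahead of the can meets the nozzle, not the trigger.
- trigger_tip (a point): Centre of the round lower end (radius 4 mm) of the trigger, a black lever 18 mm wide pinned under the nozzle. Released: 32 mm ahead of the can's axis, 177 mm up; fully in: 19 mm ahead, 180 mm up. Across tip and sloping back, with the hand leaned 35 degrees over the nozzle (fingers along the back's slope), it is 57 mm wide released, 44 mm fully in; best grip point then 11 mm ahead, 200 mm up.
- trigger (a joint): Trigger angle: 0 released, 0.30 rad fully in at its stop; springs back by itself. First stage (gentle): 3 to 5 N of pinch takes it to 0.16 rad, where it stops at the pressure point (width about 50 mm); 12 to 14 N overcomes that and it runs on through the second stage (full blast) to the stop at about 16 N. A firm 22 N pinch takes it home.
- picture (a point): Centre of the picture, on the glass, of the framed photo that leans 12 degrees back on a wooden easel (loose, 0.75 kg, black frame 250 wide x 205 mm high, top 220 mm above the table, picture 190 x 145 mm). The easel stands left or right of the robot's front, between robot and duster. x points level out of the picture, z up, y along its width; the point is about 118 mm above the table.
- print_box: Closed cardboard print box, 156 x 236 x 77 mm (x, y, z), origin at the centre of its underside; on the other side from the photo. To be left alone.
- juice: Orange juice bottle, 66 mm across, 190 mm tall, origin under its centre. To be left alone.
- pen_cup: Steel cup with marker pens, 80 mm across, 100 mm tall (pens to about 140 mm), origin under its centre. To be left alone.
- pen: Marker pen lying on the mat, 141 mm long along its x, 13 mm thick, origin under it near its middle. To be left alone.
Not all that is in view belongs to the job. There is more than one size of the part that bears head; the job needs the largest.

How it is judged:
On the way, in this order (a step that is already met when the one before it is completed fails the run):
1. the duster is turned so that its nozzle points at the picture, within 50 mm to either side of its centre (y of picture in the frame of head between -0.05 and 0.05 m and x of picture in the frame of head below -0.1 m), for 0.2 s.
2. the trigger is held in the second stage, nearly home (over 0.25 of 0.30 rad), for 0.8 s while the nozzle points at the picture (value of joint trigger above 0.25 rad and y of picture in the frame of head between -0.055 and 0.055 m and x of picture in the frame of head below -0.1 m), for 0.8 s.
At the end, for the whole second after the job is handed in: trigger let go; duster standing upright (3 degrees) on the table within 60 mm of where it stood, still pointing at the picture (within 60 mm of its centre sideways); photo, box, bottle, cup and pen within 30 mm of where they were (value of joint trigger below 0.04 rad and y of picture in the frame of head between -0.06 and 0.06 m and x of picture in the frame of head below -0.1 m and angle between head's own z axis and vertical below 0.06 rad and height (world z) of head between 0.202 and 0.222 m and distance of head from where it was at the start of the episode below 0.06 m and distance of each of picture, print_box, juice, pen_cup, pen from where it was at the start of the episode below 0.03 m); the robot touches nothing.
It fails at once if the duster is tipped more than 17 degrees (angle between head's own z axis and vertical above 0.3 rad).
It fails at once if the framed photo is shoved more than 30 mm (distance of picture from where it was at the start of the episode above 0.03 m).
It fails at once if the box, bottle, cup or pen is shoved more than 30 mm (distance of any of print_box, juice, pen_cup, pen from where it was at the start of the episode above 0.03 m).
It also fails if it takes over 54 s, if anything falls off the work surface, if the arm or the gripper's body presses on something with over 40 N, if the wrist force passes 120 N, or if a joint passes its speed limit or range.

ROBOT

A 6-joint arm with a two-finger parallel gripper is mounted at the origin on the work surface. World frame = base frame: x ahead of the robot, y to its left, z up, the work surface at z = 0. Lengths are in m, angles in rad, forces in N, time in s.
With the tool pointing down it reaches from about 0.3 to 0.775 m from the base axis. Payload 14.6 kg.
Tool frame: the origin (TCP) lies at the very end of the fingers, on their centre line; the grasp point (between the pads) lies 19 mm behind it; y points along the fingers, x is the direction in which the jaws open and shut, and the axes are right-handed (so a half turn about y gives the same grasp; the last joint's range is limited). The gripper opens to 94 mm and grips with 3 to 60 N. Pads are 16 mm wide; open, the fingers measure 119 mm over their backs; the gripper's body (75 mm by 177 mm) begins 78 mm behind the grasp point.
Start: joints at [1.187, 0.3, 1.521, -0, 1.321, -0.067], TCP at [0.171, 0.523, 0.205] pointing down, gripper open.
Joint ranges: [-3.03, 3.03], [-0.79, 2.21], [0.23, 2.52], [-1.04, 4.18], [0, 3.07], [-2.55, 2.55]. Speed limits (rad/s): [2.22, 2.22, 2.57, 3.14, 3.14, 3.14].

INTERFACE

Orientations are given as [roll, pitch, yaw] about the fixed x, y, z axes, in that order (R = Rz(yaw) Ry(pitch) Rx(roll)).
In Python, from station import get_obs, cams, hand_in gives the robot as it stands. The module is installed in compiled form; this text tells all that it offers.
- The arm moves only by the tool step_arm, never from a script. Its argument "plan" is a list of rows, each an object with "grip": the closure, from -1 (fully open) to 1 (shut), so that 0 is half open; "slide": the shift along the tool's x, y, z in m, a list of three; "spin": the turn about the tool's y in degrees. A call has 1 to 20 rows; each row shifts and turns the commanded pose from where the row before left it, along the tool's axes as they then stand; what a row does not reach is not made up. A row lasts 1/12 s, in which the tool goes at most 41.7 mm and 7.16 degrees, less where a joint would pass 70% of its speed; a pose out of reach is approached as far as the arm can. A call is refused whole if a number of a shift passes 0.0417 or a number of a turn 7.16, either way. A call with a gripper value outside its range is refused whole. The fingers move at their own pace and stop on an object; "force" is the grip in N (left out, the last holds). Time passes only in rows, so rows that do not move let the fingers close. It gives the time, the measured TCP pose, the force and the opening at its end, in the units of the state.
- get_obs(): the state, without advancing time (a new reading comes with each control period).
- cams.camera(name): name is "scene" or "top"; returns the picture (400x640x3 uint8, blue, green, red); there is no depth.
- cams.calibration(name): a dict with "K" (3x3 intrinsics, pixels), "T" (4x4, takes a point from camera to world coordinates). Camera axes: x right, y up, looking along -z (the intrinsics and any distortion apply to the point x, -y, -z); pixel columns grow to the right and rows downward; lengths in m; the calibration is good to about 2 mm. A picture is of the moment at which its call begins. calibration takes no time and is no camera call.
- hand_in(): hands the job in, once; it reports no verdict.
The state is a dict: "time_s": time; "qpos": joint angles; "joint_vel": joint speeds; "tau": joint torques, N m; "ee_pos": TCP position; "eef_rot": TCP orientation; "force": force on the tool from outside, world axes, zero at the start; "moment": the same for the moment, N m; "grip_width": finger opening in m.
Only numpy, scipy, OpenCV 4.12 (cv2) and the standard library are available. Lean on these libraries where they do the work, as an engineer would, in place of code of your own. Each camera call takes 0.05 s, during which the arm holds its last target.

## Working session

There is one attempt and no reset: what is moved stays moved. The work goes in short steps, Python scripts to look and compute and a tool call to move; the robot and the scene stay as the last step left them, time stands still between calls to the robot, and variables do not carry over. Pictures are saved under pics/ and viewed, and the job is handed in when it is done.

Besides the shell and the picture viewer there is one more tool, called after "Call:" in YAML: its name, and indented under it one key for each argument. step_arm: Moves the arm, as the interface text tells. Its arguments: {"type":"object","properties":{"plan":{"type":"array","items":{"type":"object","properties":{"grip":{"type":"number"},"slide":{"type":"array","items":{"type":"number"}},"spin":{"type":"number"}}}},"force":{"type":"number"}},"required":["plan"]}

```bash
mkdir -p pics; python3 - <<'E'
from station import get_obs,cams
import cv2,numpy as np
np.set_printoptions(precision=4,suppress=True)
print(get_obs())
for n in("scene","top"):
    cv2.imwrite(f"pics/{n}0.png",cams.camera(n)); print(n,cams.calibration(n))
E
```

```text
{'time_s': 0.0, 'qpos': array([ 1.1874,  0.3005,  1.5216, -0.    ,  1.3207, -0.0666]), 'joint_vel': array([-0.0004, -0.    , -0.0008,  0.0001, -0.0008, -0.0012]), 'tau': array([  0.0016, -53.1804, -35.2741,   0.0709,   0.0243,  -0.0001]), 'ee_pos': array([0.1712, 0.5224, 0.2049]), 'eef_rot': array([-1.5707,  0.0012,  1.254 ]), 'force': array([-0.7424, -0.8197, -0.1493]), 'moment': array([ 0.0129,  0.0378, -0.0645]), 'grip_width': 0.09392110921582705}
scene {'K': array([[450.3126,   0.    , 320.9552],
       [  0.    , 450.3126, 202.3395],
       [  0.    ,   0.    ,   1.    ]]), 'T': array([[-0.3321, -0.6548,  0.6789,  1.1932],
       [ 0.9432, -0.2238,  0.2455,  0.2541],
       [-0.0088,  0.7219,  0.692 ,  0.8354],
       [ 0.    ,  0.    ,  0.    ,  1.    ]])}
top {'K': array([[386.9879,   0.    , 317.8418],
       [  0.    , 386.9879, 200.0429],
       [  0.    ,   0.    ,   1.    ]]), 'T': array([[-0.0049,  0.987 , -0.1607,  0.3915],
       [-0.9999, -0.0063, -0.0085, -0.0104],
       [-0.0094,  0.1607,  0.987 ,  1.0864],
       [ 0.    ,  0.    ,  0.    ,  1.    ]])}
```

View pics/scene0.png

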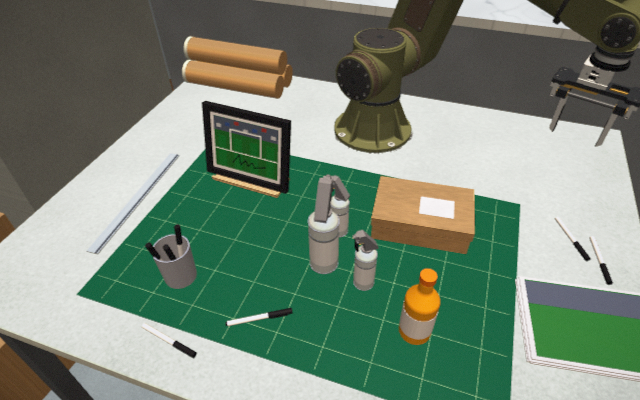

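View pics/top0.png

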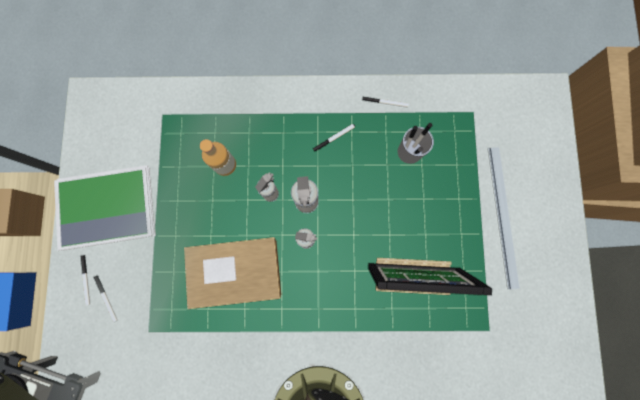

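The scene view shows three dusters: a large one at (323,225), a smaller one behind it at (340,210) and another at (364,262). In the top view they are at (305,193), (306,238) and (267,187). The large one looks right; I'll check it in a close crop.

```bash
python3 - <<'E'
import cv2,numpy as np
a=cv2.imread("pics/scene0.png")[165:305,290:390]; b=cv2.imread("pics/top0.png")[160:260,240:340]
a=cv2.resize(a,(400,560),interpolation=cv2.INTER_CUBIC);b=cv2.resize(b,(400,400),interpolation=cv2.INTER_CUBIC)
b=np.vstack([b,np.zeros((160,400,3),np.uint8)])
cv2.imwrite("pics/crop0.png",np.hstack([a,b]))
E
```

```text
(no output)
```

View pics/crop0.png

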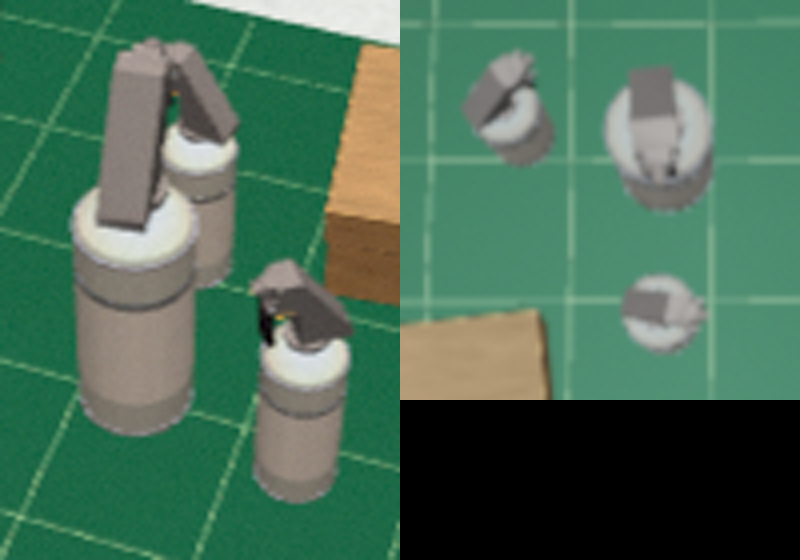

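The crop confirms it. The large can (crop centre about (135,310)) shows its flat sloping back to the scene camera, so its nozzle points towards the robot. Next I'll measure it and the photo.

```bash
cat > h.py <<'E'
import cv2,numpy as np
from station import get_obs,cams
np.set_printoptions(precision=4,suppress=True)
def ray(n,u,v):
    c=cams.calibration(n);K=np.array(c["K"]);T=np.array(c["T"])
    d=np.array([(u-K[0,2])/K[0,0],-(v-K[1,2])/K[1,1],-1.]);return T[:3,3],T[:3,:3]@d
def onz(n,u,v,z):
    o,d=ray(n,u,v);return o+d*(z-o[2])/d[2]
def tri(a,b):
    A=np.zeros((3,3));B=np.zeros(3)
    for o,d in(ray("scene",*a),ray("top",*b)):
        d=d/np.linalg.norm(d);P=np.eye(3)-np.outer(d,d);A+=P;B+=P@o
    p=np.linalg.solve(A,B);return p
def proj(n,p):
    c=cams.calibration(n);K=np.array(c["K"]);T=np.array(c["T"])
    q=T[:3,:3].T@(np.array(p)-T[:3,3]);q=np.array([q[0],-q[1],-q[2]]);q=K@q;return q[:2]/q[2]
E
python3 - <<'E'
from h import *
for n,t,b in(("scene",(325.25,178.75),(320.5,221.25)),("top",(303.25,189.5),(302.75,177))):
    P=onz(n,*t,.24);Q=onz(n,*b,.178);f=P-Q
    print(n,P,Q,"nozzle dir deg",np.degrees(np.arctan2(f[1],f[0])),np.hypot(*f[:2]))
a=cv2.imread("pics/scene0.png")[90:205,190:305]; b=cv2.imread("pics/top0.png")[240:310,360:500]
cv2.imwrite("pics/crop1.png",np.hstack([cv2.resize(a,(460,460),interpolation=2),np.vstack([cv2.resize(b,(340,170),interpolation=2),np.zeros((290,340,3),np.uint8)])]))
E
```

```text
scene [0.5412 0.0282 0.24  ] [0.6006 0.0383 0.178 ] nozzle dir deg -170.30484071202343 0.06022747017790367
top [0.5533 0.0293 0.24  ] [0.5957 0.0334 0.178 ] nozzle dir deg -174.4254575547794 0.04262758821557671
```

View pics/crop1.png

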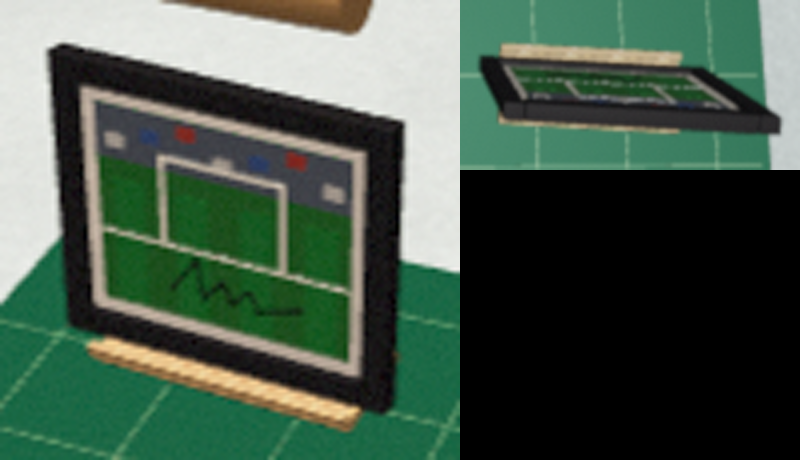

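```bash
python3 - <<'E'
from h import *
def inter(c):
    h=[np.append(np.array(p,float),1) for p in c];x=np.cross(np.cross(h[0],h[2]),np.cross(h[1],h[3]));return x[:2]/x[2]
sc=lambda p:(190+p[0]/4,90+p[1]/4); tp=lambda p:(360+(p[0]-460)*140/340,240+p[1]*70/170)
o=[(50,47),(403,122),(390,412),(70,328)];i=[(82,87),(367,155),(358,376),(95,305)]
for q in(o,i): print("pic scene",onz("scene",*inter([sc(p) for p in q]),.118))
it=[(500,66),(693,68),(740,109),(527,102)]
print("pic top",onz("top",*inter([tp(p) for p in it]),.118))
a=onz("scene",*sc(o[0]),.220);b=onz("scene",*sc(o[1]),.220);print(a,b,b-a)
# can
p=onz("scene",323.75,273,0);c=np.array(cams.calibration("scene")["T"])[:3,3]
d=(p-c)[:2];d/=np.linalg.norm(d);print("foot axis scene",p[:2]+.033*d)
for z in(.14,.15,.16): print(z,onz("scene",290+136/4,165+235/4,z)[:2],onz("top",240+(659-400)/4,160+128/4,z)[:2])
print("tri shoulder",tri((324,223.75),(304.75,192)))
E
```

```text
pic scene [ 0.359  -0.2564  0.118 ]
pic scene [ 0.3605 -0.2561  0.118 ]
pic top [ 0.3609 -0.2541  0.118 ]
[ 0.3339 -0.379   0.22  ] [ 0.3411 -0.1298  0.22  ] [0.0072 0.2492 0.    ]
foot axis scene [0.5623 0.0309]
0.14 [0.5709 0.0354] [0.566  0.0302]
0.15 [0.5798 0.0385] [0.5642 0.0298]
0.16 [0.5888 0.0416] [0.5624 0.0293]
tri shoulder [0.5665 0.032  0.1346]
```

The can's axis is at about (0.564, 0.030) and its nozzle faces about -173.5°. The picture is at (0.360, -0.256), so the nozzle must face about -125°, a turn of roughly 49° anticlockwise. I'll start by moving above the can.

Call:
step_arm:
  plan:
    - {"grip": -1, "slide": [-0.0175, -0.0075, -0.026], "spin": 0}
    - {"grip": -1, "slide": [-0.0175, -0.0075, -0.026], "spin": 0}
    - {"grip": -1, "slide": [-0.0175, -0.0075, -0.026], "spin": 0}
    - {"grip": -1, "slide": [-0.0175, -0.0075, -0.026], "spin": 0}
    - {"grip": -1, "slide": [-0.0175, -0.0075, -0.026], "spin": 0}
    - {"grip": -1, "slide": [-0.0175, -0.0075, -0.026], "spin": 0}
    - {"grip": -1, "slide": [-0.0175, -0.0075, -0.026], "spin": 0}
    - {"grip": -1, "slide": [-0.0175, -0.0075, -0.026], "spin": 0}
    - {"grip": -1, "slide": [-0.0175, -0.0075, -0.026], "spin": 0}
    - {"grip": -1, "slide": [-0.0175, -0.0075, -0.026], "spin": 0}
    - {"grip": -1, "slide": [-0.0175, -0.0075, -0.026], "spin": 0}
    - {"grip": -1, "slide": [-0.0175, -0.0075, -0.026], "spin": 0}
    - {"grip": -1, "slide": [-0.0175, -0.0075, -0.026], "spin": 0}
    - {"grip": -1, "slide": [-0.0175, -0.0075, -0.026], "spin": 0}
    - {"grip": -1, "slide": [-0.0175, -0.0075, -0.026], "spin": 0}
    - {"grip": -1, "slide": [-0.0175, -0.0075, -0.026], "spin": 0}
    - {"grip": -1, "slide": [-0.0175, -0.0075, -0.026], "spin": 0}
    - {"grip": -1, "slide": [-0.0175, -0.0075, -0.026], "spin": 0}
    - {"grip": -1, "slide": [-0.0175, -0.0075, -0.026], "spin": 0}
    - {"grip": -1, "slide": [-0.0175, -0.0075, -0.026], "spin": 0}
  force: 15

```text
time_s: 1.77
ee_pos: [0.5571, 0.0266, 0.3555]
eef_rot: [-1.57, 0.0, 1.254]
force: [1.1, 1.0, -0.8]
grip_width: 0.0937
```

Call:
step_arm:
  plan:
    - {"grip": -1, "slide": [0, 0, 0], "spin": 7}
    - {"grip": -1, "slide": [0, 0, 0], "spin": 7}
    - {"grip": -1, "slide": [0, 0, 0], "spin": 7}
    - {"grip": -1, "slide": [0, 0, 0], "spin": 7}
    - {"grip": -1, "slide": [0, 0, 0], "spin": 7}
    - {"grip": -1, "slide": [0, 0, 0], "spin": 7}
    - {"grip": -1, "slide": [0, 0, 0], "spin": 7}
    - {"grip": -1, "slide": [0, 0, 0], "spin": 7}
    - {"grip": -1, "slide": [0, 0, 0], "spin": 7}
    - {"grip": -1, "slide": [0, 0, 0], "spin": 7}
    - {"grip": -1, "slide": [0, 0, 0], "spin": 7}
    - {"grip": -1, "slide": [0, 0, 0], "spin": 7}
    - {"grip": -1, "slide": [0, 0, 0], "spin": 7}
    - {"grip": -1, "slide": [0, 0, 0], "spin": 7}
    - {"grip": -1, "slide": [0, 0, 0], "spin": 7}
    - {"grip": -1, "slide": [0, 0, 0], "spin": 7}
    - {"grip": -1, "slide": [0, 0, 0], "spin": 7}
    - {"grip": -1, "slide": [0, 0, 0], "spin": 7}
    - {"grip": -1, "slide": [0, 0, 0], "spin": 7}
    - {"grip": -1, "slide": [0, 0, 0], "spin": 7}

```text
time_s: 3.43
ee_pos: [0.5564, 0.028, 0.3551]
eef_rot: [-1.571, 0.0, -1.196]
force: [1.3, -0.6, -0.4]
grip_width: 0.0936
```

Call:
step_arm:
  plan:
    - {"grip": -1, "slide": [0, 0.01, 0], "spin": 5}
    - {"grip": -1, "slide": [0, 0.02, 0], "spin": 5}
    - {"grip": -1, "slide": [0, 0.02, 0], "spin": 5}
    - {"grip": -1, "slide": [0, 0.02, 0.001], "spin": 0}
    - {"grip": -1, "slide": [0, 0.02, 0.001], "spin": 0}
    - {"grip": -1, "slide": [0, 0, 0], "spin": 0}

```text
time_s: 3.93
ee_pos: [0.5572, 0.0283, 0.2614]
eef_rot: [-1.577, 0.001, -1.451]
force: [-0.3, 0.0, 0.2]
grip_width: 0.094
```

```bash
python3 - <<'E'
from h import *
a=cams.camera("scene")[90:290,250:400];b=cams.camera("top")[130:250,230:380]
cv2.imwrite("pics/c2.png",np.hstack([cv2.resize(a,(450,600),interpolation=2),np.vstack([cv2.resize(b,(350,280),interpolation=2),np.zeros((320,350,3),np.uint8)])]))
o=get_obs();print(o["ee_pos"],o["eef_rot"],o["qpos"])
E
```

```text
[0.5583 0.0283 0.2656] [-1.5717  0.0001 -1.4512] [-0.0149  0.2826  1.4039  0.      1.456   1.4363]
```

View pics/c2.png

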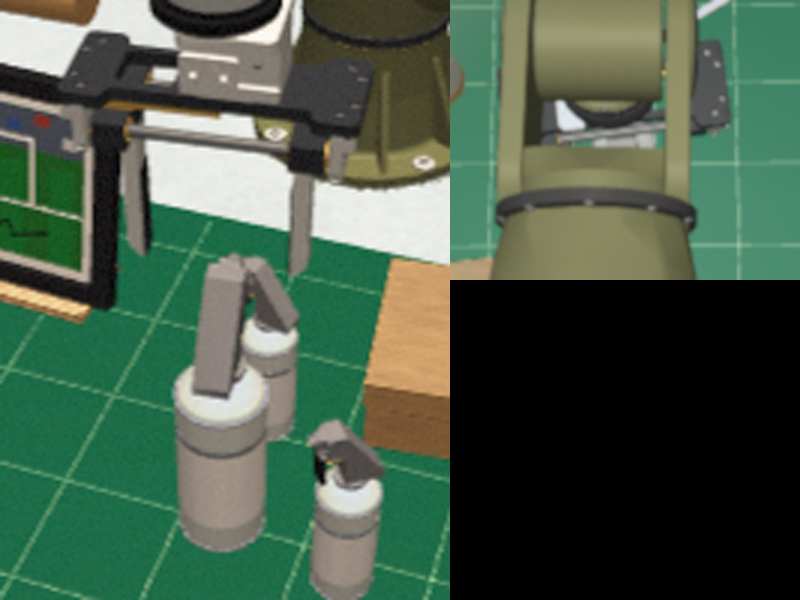

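The fingers, at crop pixels (140,250) and (298,270), straddle the big can's head at (225,265). Descending and pinching now.

Call:
step_arm:
  plan:
    - {"grip": -1, "slide": [0, 0.015, 0]}
    - {"grip": -1, "slide": [0, 0.015, 0]}
    - {"grip": -1, "slide": [0, 0.015, 0]}
    - {"grip": -1, "slide": [0, 0.015, 0]}
    - {"grip": -1, "slide": [0, 0.015, 0]}
    - {"grip": -1, "slide": [0, 0, 0]}
    - {"grip": 0.2, "slide": [0, 0, 0]}
    - {"grip": 0.2, "slide": [0, 0, 0]}
    - {"grip": 0.2, "slide": [0, 0, 0]}
    - {"grip": 0.2, "slide": [0, 0, 0]}
    - {"grip": 0.2, "slide": [0, 0, 0]}
    - {"grip": 0.2, "slide": [0, 0, 0]}
  force: 15

```text
schema error: expected keys grip, slide, spin
```

Call:
step_arm:
  plan:
    - {"grip": 0.6, "slide": [0, 0, 0]}
    - {"grip": 0.6, "slide": [0, 0, 0]}
    - {"grip": 0.6, "slide": [0, 0, 0]}
    - {"grip": 0.6, "slide": [0, 0, 0]}
    - {"grip": 0.6, "slide": [0, 0, 0]}
    - {"grip": 0.6, "slide": [0, 0, 0]}
  force: 15

```text
schema error: expected keys grip, slide, spin
```

```bash
python3 - <<'E'
from h import *
a=cams.camera("scene")[90:290,250:400]
cv2.imwrite("pics/c3.png",cv2.resize(a,(450,600),interpolation=2))
o=get_obs();print(o["ee_pos"],o["eef_rot"],o["force"],o["moment"],o["grip_width"])
E
```

```text
[0.5587 0.0283 0.2665] [-1.5699 -0.0001 -1.4512] [ 0.2228 -1.0496  1.1652] [-0.0105  0.1804  0.0246] 0.0939213999003648
```

View pics/c3.png

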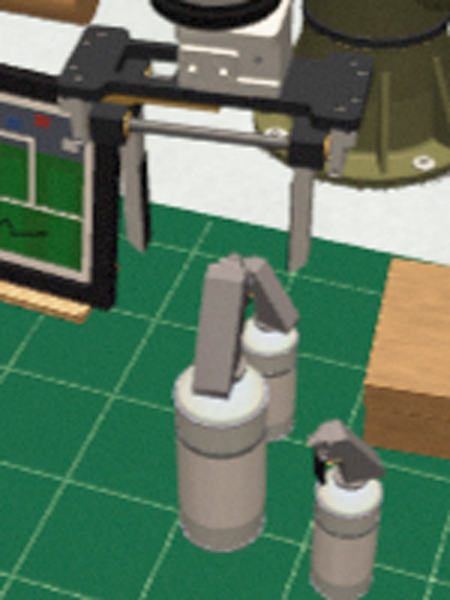

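The calls were refused because each row needs a spin value, so nothing moved. I'll repeat them with it.

Call:
step_arm:
  plan:
    - {"grip": -1, "slide": [0, 0.015, 0], "spin": 0}
    - {"grip": -1, "slide": [0, 0.015, 0], "spin": 0}
    - {"grip": -1, "slide": [0, 0.015, 0], "spin": 0}
    - {"grip": -1, "slide": [0, 0.015, 0], "spin": 0}
    - {"grip": -1, "slide": [0, 0.015, 0], "spin": 0}
    - {"grip": -1, "slide": [0, 0, 0], "spin": 0}
    - {"grip": 0.2, "slide": [0, 0, 0], "spin": 0}
    - {"grip": 0.2, "slide": [0, 0, 0], "spin": 0}
    - {"grip": 0.2, "slide": [0, 0, 0], "spin": 0}
    - {"grip": 0.2, "slide": [0, 0, 0], "spin": 0}
    - {"grip": 0.2, "slide": [0, 0, 0], "spin": 0}
    - {"grip": 0.2, "slide": [0, 0, 0], "spin": 0}
  force: 15

```text
time_s: 5.08
ee_pos: [0.5585, 0.0283, 0.1909]
eef_rot: [-1.57, -0.0, -1.451]
force: [-0.7, 0.2, 0.3]
grip_width: 0.0577
```

Call:
step_arm:
  plan:
    - {"grip": 0.7, "slide": [0, 0, 0], "spin": 0}
    - {"grip": 0.7, "slide": [0, 0, 0], "spin": 0}
    - {"grip": 0.7, "slide": [0, 0, 0], "spin": 0}
    - {"grip": 0.7, "slide": [0, 0, 0], "spin": 0}
    - {"grip": 0.7, "slide": [0, 0, 0], "spin": 0}
    - {"grip": 0.7, "slide": [0, 0, 0], "spin": 0}
  force: 15

```text
time_s: 5.58
ee_pos: [0.5584, 0.0282, 0.1903]
eef_rot: [-1.571, -0.0, -1.451]
force: [-1.2, 0.4, -0.9]
grip_width: 0.0257
```

```bash
python3 - <<'E'
from h import *
a=cams.camera("scene")[90:290,250:400]
cv2.imwrite("pics/c4.png",cv2.resize(a,(450,600),interpolation=2))
o=get_obs();print(o["ee_pos"],o["eef_rot"],o["force"],o["moment"],o["grip_width"])
E
```

```text
[0.5584 0.0282 0.1903] [-1.5711 -0.0001 -1.4513] [ 0.068   0.4139 -1.3828] [-0.1844  0.1551  0.0055] 0.026157738738649964
```

View pics/c4.png

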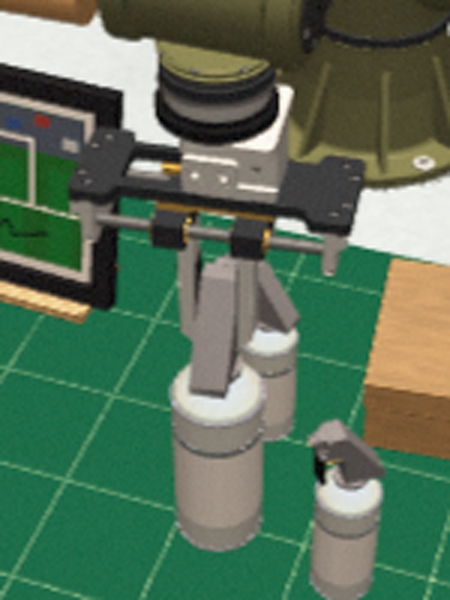

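The pads have closed flat on the head at 26 mm. Turning by -48° (anticlockwise from above).

Call:
step_arm:
  plan:
    - {"grip": 0.7, "slide": [0, 0, 0], "spin": -4}
    - {"grip": 0.7, "slide": [0, 0, 0], "spin": -4}
    - {"grip": 0.7, "slide": [0, 0, 0], "spin": -4}
    - {"grip": 0.7, "slide": [0, 0, 0], "spin": -4}
    - {"grip": 0.7, "slide": [0, 0, 0], "spin": -4}
    - {"grip": 0.7, "slide": [0, 0, 0], "spin": -4}
    - {"grip": 0.7, "slide": [0, 0, 0], "spin": -4}
    - {"grip": 0.7, "slide": [0, 0, 0], "spin": -4}
    - {"grip": 0.7, "slide": [0, 0, 0], "spin": -4}
    - {"grip": 0.7, "slide": [0, 0, 0], "spin": -4}
    - {"grip": 0.7, "slide": [0, 0, 0], "spin": -4}
    - {"grip": 0.7, "slide": [0, 0, 0], "spin": -4.2}
    - {"grip": 0.7, "slide": [0, 0, 0], "spin": 0}
    - {"grip": 0.7, "slide": [0, 0, 0], "spin": 0}
  force: 15

```text
time_s: 6.8
ee_pos: [0.5584, 0.0282, 0.1903]
eef_rot: [-1.571, -0.0, -0.612]
force: [1.1, -0.0, -1.8]
grip_width: 0.0257
```

```bash
python3 - <<'E'
from h import *
a=cams.camera("scene")[90:290,250:400]
cv2.imwrite("pics/c5.png",cv2.resize(a,(450,600),interpolation=2))
o=get_obs();print(o["ee_pos"],np.degrees(o["eef_rot"]),o["force"],o["moment"],o["grip_width"])
E
```

```text
[0.5584 0.0282 0.1903] [-90.0051  -0.0011 -35.0972] [ 0.7683  0.3378 -2.8657] [-0.283  -0.1852  0.0288] 0.02579503686040558
```

View pics/c5.png

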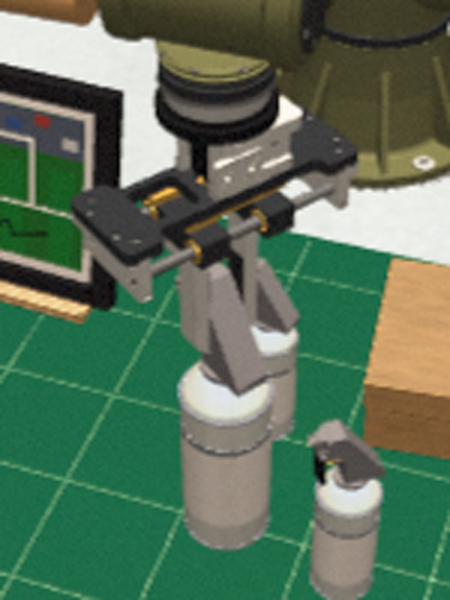

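The can turned with the hand and its back now faces right at (240,330). Releasing and rising.

Call:
step_arm:
  plan:
    - {"grip": -1, "slide": [0, 0, 0], "spin": 0}
    - {"grip": -1, "slide": [0, 0, 0], "spin": 0}
    - {"grip": -1, "slide": [0, 0, 0], "spin": 0}
    - {"grip": -1, "slide": [0, 0, 0], "spin": 0}
    - {"grip": -1, "slide": [0, 0, 0], "spin": 0}
    - {"grip": -1, "slide": [0, -0.02, 0], "spin": 0}
    - {"grip": -1, "slide": [0, -0.03, 0], "spin": 0}
    - {"grip": -1, "slide": [0, -0.03, 0], "spin": 0}
    - {"grip": -1, "slide": [0, -0.03, 0], "spin": 0}
    - {"grip": -1, "slide": [0, -0.03, 0], "spin": 0}
    - {"grip": -1, "slide": [0, -0.03, 0], "spin": 0}
    - {"grip": -1, "slide": [0, -0.03, 0], "spin": 0}

```text
time_s: 7.85
ee_pos: [0.5581, 0.0283, 0.3921]
eef_rot: [-1.571, -0.0, -0.61]
force: [-0.5, 0.1, 0.2]
grip_width: 0.0938
```

```bash
python3 - <<'E'
from h import *
a=cams.camera("scene");cv2.imwrite("pics/s6.png",a);a=a[150:290,280:400]
cv2.imwrite("pics/c6.png",cv2.resize(a,(600,700)[:2],interpolation=2)[:600])
o=get_obs();print(o["ee_pos"],np.degrees(o["eef_rot"]),o["qpos"])
E
```

```text
[0.5586 0.0283 0.3982] [-89.7395  -0.3818 -34.9655] [-0.0149  0.2578  1.1383  0.      1.7373  0.5953]
```

View pics/c6.png

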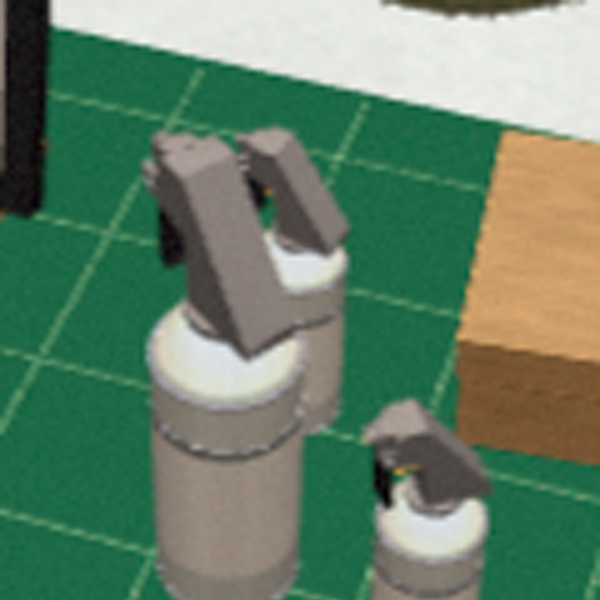

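The can stands upright with its nozzle towards the photo, the trigger visible at crop (172,240). The interface only offers turns about the tool's y. To lean the hand over the nozzle (lean azimuth about 55°), I'll go to azimuth 55° and stretch outwards at the edge of reach to see whether the arm tilts there.

Call:
step_arm:
  plan:
    - {"grip": -1, "slide": [-0.0315, 0, 0.0254], "spin": 0}
    - {"grip": -1, "slide": [-0.0315, 0, 0.0254], "spin": 0}
    - {"grip": -1, "slide": [-0.0315, 0, 0.0254], "spin": 0}
    - {"grip": -1, "slide": [-0.0315, 0, 0.0254], "spin": 0}
    - {"grip": -1, "slide": [-0.0315, 0, 0.0254], "spin": 0}
    - {"grip": -1, "slide": [-0.0315, 0, 0.0254], "spin": 0}
    - {"grip": -1, "slide": [-0.0315, 0, 0.0254], "spin": 0}
    - {"grip": -1, "slide": [-0.0315, 0, 0.0254], "spin": 0}
    - {"grip": -1, "slide": [-0.0315, 0, 0.0254], "spin": 0}
    - {"grip": -1, "slide": [-0.0315, 0, 0.0254], "spin": 0}
    - {"grip": -1, "slide": [-0.0315, 0, 0.0254], "spin": 0}
    - {"grip": -1, "slide": [-0.0315, 0, 0.0254], "spin": 0}
    - {"grip": -1, "slide": [-0.0315, 0, 0.0254], "spin": 0}
    - {"grip": -1, "slide": [-0.0315, 0, 0.0254], "spin": 0}

```text
time_s: 9.07
ee_pos: [0.3996, 0.5741, 0.3904]
eef_rot: [-1.571, -0.0, -0.61]
force: [0.7, -0.2, -0.5]
grip_width: 0.0943
```

Call:
step_arm:
  plan:
    - {"grip": -1, "slide": [0, 0, 0.02], "spin": 0}
    - {"grip": -1, "slide": [0, 0, 0.02], "spin": 0}
    - {"grip": -1, "slide": [0, 0, 0.02], "spin": 0}
    - {"grip": -1, "slide": [0, 0, 0.02], "spin": 0}
    - {"grip": -1, "slide": [0, 0, 0.02], "spin": 0}
    - {"grip": -1, "slide": [0, 0, 0.02], "spin": 0}

```text
time_s: 9.57
ee_pos: [0.4403, 0.629, 0.3647]
eef_rot: [-1.531, -0.0, -0.61]
force: [-1.1, -0.1, -0.4]
grip_width: 0.0937
```

```bash
python3 - <<'E'
from h import *
o=get_obs();print(o["time_s"],o["ee_pos"],np.degrees(o["eef_rot"]),o["qpos"],o["joint_vel"])
E
```

```text
9.5667 [0.4403 0.629  0.3647] [-87.7257  -0.0102 -34.9643] [0.9117 0.9023 0.2346 0.0019 1.965  1.5227] [ 0.0014  0.0884  0.      0.0048 -0.2272  0.0045]
```

It works: with the elbow at its stop, the hand leans outwards (roll -90° to -87.7°) in the wanted direction. I'll keep going.

Call:
step_arm:
  plan:
    - {"grip": -1, "slide": [0, 0, 0.04], "spin": 0}
    - {"grip": -1, "slide": [0, 0, 0.04], "spin": 0}
    - {"grip": -1, "slide": [0, 0, 0.04], "spin": 0}
    - {"grip": -1, "slide": [0, 0, 0.04], "spin": 0}
    - {"grip": -1, "slide": [0, 0, 0.04], "spin": 0}
    - {"grip": -1, "slide": [0, 0, 0.04], "spin": 0}

```text
time_s: 10.07
ee_pos: [0.4786, 0.6837, 0.3033]
eef_rot: [-1.402, -0.0, -0.61]
force: [1.3, 0.0, 0.3]
grip_width: 0.0939
```

```bash
python3 - <<'E'
from h import *
o=get_obs();print(o["time_s"],o["ee_pos"],np.degrees(o["eef_rot"]),o["qpos"],o["joint_vel"])
E
```

```text
10.0667 [0.4786 0.6837 0.3033] [-80.3283  -0.0138 -34.9665] [0.9138 0.9865 0.2346 0.0077 1.7519 1.5261] [ 0.003   0.1258  0.0002  0.0128 -0.3962  0.0055]
```

Call:
step_arm:
  plan:
    - {"grip": -1, "slide": [0, -0.015, 0.038], "spin": 0}
    - {"grip": -1, "slide": [0, -0.015, 0.038], "spin": 0}
    - {"grip": -1, "slide": [0, -0.015, 0.038], "spin": 0}
    - {"grip": -1, "slide": [0, -0.015, 0.038], "spin": 0}
    - {"grip": -1, "slide": [0, -0.015, 0.038], "spin": 0}
    - {"grip": -1, "slide": [0, -0.015, 0.038], "spin": 0}

```text
time_s: 10.57
ee_pos: [0.4882, 0.698, 0.3535]
eef_rot: [-1.262, -0.0, -0.61]
force: [0.0, -0.2, 0.2]
grip_width: 0.094
```

```bash
python3 - <<'E'
from h import *
o=get_obs();print(o["time_s"],o["ee_pos"],np.degrees(o["eef_rot"]),o["qpos"],o["joint_vel"])
E
```

```text
10.5667 [0.4882 0.698  0.3535] [-72.2973  -0.0132 -34.9512] [0.9129 0.9334 0.2349 0.0144 1.6646 1.5265] [-0.0015 -0.1174  0.0014  0.0148 -0.158   0.    ]
```

Call:
step_arm:
  plan:
    - {"grip": -1, "slide": [0, -0.006, 0.04], "spin": 0}
    - {"grip": -1, "slide": [0, -0.006, 0.04], "spin": 0}
    - {"grip": -1, "slide": [0, -0.006, 0.04], "spin": 0}
    - {"grip": -1, "slide": [0, -0.006, 0.04], "spin": 0}
    - {"grip": -1, "slide": [0, -0.006, 0.04], "spin": 0}
    - {"grip": -1, "slide": [0, -0.006, 0.04], "spin": 0}
    - {"grip": -1, "slide": [0, -0.006, 0.04], "spin": 0}
    - {"grip": -1, "slide": [0, -0.006, 0.04], "spin": 0}

```text
time_s: 11.23
ee_pos: [0.5095, 0.7286, 0.3924]
eef_rot: [-1.072, -0.0, -0.61]
force: [-0.3, 0.8, -0.1]
grip_width: 0.0942
```

```bash
python3 - <<'E'
from h import *
o=get_obs();print(o["time_s"],o["ee_pos"],np.degrees(o["eef_rot"]),o["qpos"],o["joint_vel"])
E
```

```text
11.2333 [0.5095 0.7286 0.3924] [-61.4353  -0.0104 -34.9525] [0.9124 0.9084 0.2355 0.023  1.4996 1.5266] [-0.0017 -0.0777 -0.0019  0.0127 -0.2091 -0.0008]
```

Call:
step_arm:
  plan:
    - {"grip": -1, "slide": [0, -0.005, 0.04], "spin": 0}
    - {"grip": -1, "slide": [0, -0.005, 0.04], "spin": 0}
    - {"grip": -1, "slide": [0, -0.005, 0.04], "spin": 0}
    - {"grip": -1, "slide": [0, -0.005, 0.04], "spin": 0}
    - {"grip": -1, "slide": [0, 0, 0], "spin": 0}
    - {"grip": -1, "slide": [0, 0, 0], "spin": 0}

```text
time_s: 11.73
ee_pos: [0.5154, 0.7371, 0.4258]
eef_rot: [-0.979, -0.0, -0.61]
force: [-0.6, 0.4, -0.3]
grip_width: 0.0945
```

```bash
python3 - <<'E'
from h import *
o=get_obs();print(o["time_s"],o["ee_pos"],np.degrees(o["eef_rot"]),o["qpos"],o["joint_vel"])
E
```

```text
11.7333 [0.5154 0.7371 0.4258] [-56.0889  -0.0133 -34.9568] [0.9117 0.8815 0.2355 0.0274 1.4333 1.5263] [-0.0026  0.0172  0.0086 -0.0008  0.0058  0.0006]
```

The lean is 34°, in the 55° plane. Next I'll spin -90° so the jaws open in that plane, then travel to a stand-off on the line of approach.

Call:
step_arm:
  plan:
    - {"grip": -1, "slide": [0, 0, 0], "spin": -7}
    - {"grip": -1, "slide": [0, 0, 0], "spin": -7}
    - {"grip": -1, "slide": [0, 0, 0], "spin": -7}
    - {"grip": -1, "slide": [0, 0, 0], "spin": -7}
    - {"grip": -1, "slide": [0, 0, 0], "spin": -7}
    - {"grip": -1, "slide": [0, 0, 0], "spin": -7}
    - {"grip": -1, "slide": [0, 0, 0], "spin": -7}
    - {"grip": -1, "slide": [0, 0, 0], "spin": -7}
    - {"grip": -1, "slide": [0, 0, 0], "spin": -7}
    - {"grip": -1, "slide": [0, 0, 0], "spin": -7}
    - {"grip": -1, "slide": [0, 0, 0], "spin": -7}
    - {"grip": -1, "slide": [0, 0, 0], "spin": -7}
    - {"grip": -1, "slide": [0, 0, 0], "spin": -6}
    - {"grip": -1, "slide": [0, 0, 0], "spin": 0}

```text
time_s: 12.9
ee_pos: [0.5155, 0.7372, 0.4243]
eef_rot: [-1.574, -0.59, 0.967]
force: [-0.4, -0.2, 0.5]
grip_width: 0.0941
```

```bash
cat >> h.py <<'E'
from scipy.spatial.transform import Rotation as Ro
def pose():
    o=get_obs();R=Ro.from_euler("xyz",o["eef_rot"]).as_matrix();return o,np.array(o["ee_pos"]),R
E
python3 - <<'E'
from h import *
o,p,R=pose();print(o["time_s"],p,o["qpos"]);print(R)
f=np.array([-.575,-.818]);ax=np.array([.5584,.0282])-.006*f
g=np.append(ax+.011*f,.2);t=g+.019*R[:,1];print("tcp target",t)
for s in(.2,.1,0): print(s,R.T@(t-s*R[:,1]-p))
E
```

```text
12.9 [0.5155 0.7372 0.4243] [ 0.9117  0.8829  0.2359  0.0274  1.4336 -0.0496]
[[ 0.4719  0.3188 -0.822 ]
 [ 0.684   0.4558  0.5695]
 [ 0.5562 -0.831  -0.003 ]]
tcp target [0.5616 0.0328 0.1842]
0.2 [-0.5937 -0.3069 -0.4384]
0.1 [-0.5937 -0.2069 -0.4384]
0 [-0.5937 -0.1069 -0.4384]
```

Call:
step_arm:
  plan:
    - {"grip": -1, "slide": [-0.024, -0.0125, -0.018], "spin": 0}
    - {"grip": -1, "slide": [-0.024, -0.0125, -0.018], "spin": 0}
    - {"grip": -1, "slide": [-0.024, -0.0125, -0.018], "spin": 0}
    - {"grip": -1, "slide": [-0.024, -0.0125, -0.018], "spin": 0}
    - {"grip": -1, "slide": [-0.024, -0.0125, -0.018], "spin": 0}
    - {"grip": -1, "slide": [-0.024, -0.0125, -0.018], "spin": 0}
    - {"grip": -1, "slide": [-0.024, -0.0125, -0.018], "spin": 0}
    - {"grip": -1, "slide": [-0.024, -0.0125, -0.018], "spin": 0}
    - {"grip": -1, "slide": [-0.024, -0.0125, -0.018], "spin": 0}
    - {"grip": -1, "slide": [-0.024, -0.0125, -0.018], "spin": 0}
    - {"grip": -1, "slide": [-0.024, -0.0125, -0.018], "spin": 0}
    - {"grip": -1, "slide": [-0.024, -0.0125, -0.018], "spin": 0}
    - {"grip": -1, "slide": [-0.024, -0.0125, -0.018], "spin": 0}
    - {"grip": -1, "slide": [-0.024, -0.0125, -0.018], "spin": 0}

```text
time_s: 14.07
ee_pos: [0.5081, 0.3066, 0.3865]
eef_rot: [-1.568, -0.591, 0.957]
force: [1.6, -0.5, 1.5]
grip_width: 0.094
```

```bash
python3 - <<'E'
from h import *
o,p,R=pose();print(o["time_s"],p,o["qpos"],np.degrees(o["eef_rot"]))
t=np.array([.5616,.0328,.1842])
for s in(.2,0): print(s,R.T@(t-s*R[:,1]-p))
E
```

```text
14.0667 [0.5081 0.3066 0.3865] [ 0.3296  0.0241  1.5313  0.3743  1.1187 -0.7123] [-89.8642 -33.8566  54.8261]
0.2 [-0.273  -0.14   -0.2016]
0 [-0.273   0.06   -0.2016]
```

Call:
step_arm:
  plan:
    - {"grip": -1, "slide": [-0.0228, -0.0117, -0.0168], "spin": 0}
    - {"grip": -1, "slide": [-0.0228, -0.0117, -0.0168], "spin": 0}
    - {"grip": -1, "slide": [-0.0228, -0.0117, -0.0168], "spin": 0}
    - {"grip": -1, "slide": [-0.0228, -0.0117, -0.0168], "spin": 0}
    - {"grip": -1, "slide": [-0.0228, -0.0117, -0.0168], "spin": 0}
    - {"grip": -1, "slide": [-0.0228, -0.0117, -0.0168], "spin": 0}
    - {"grip": -1, "slide": [-0.0228, -0.0117, -0.0168], "spin": 0}
    - {"grip": -1, "slide": [-0.0228, -0.0117, -0.0168], "spin": 0}
    - {"grip": -1, "slide": [-0.0228, -0.0117, -0.0168], "spin": 0}
    - {"grip": -1, "slide": [-0.0228, -0.0117, -0.0168], "spin": 0}
    - {"grip": -1, "slide": [-0.0228, -0.0117, -0.0168], "spin": 0}
    - {"grip": -1, "slide": [-0.0228, -0.0117, -0.0168], "spin": 0}
    - {"grip": -1, "slide": [0, 0, 0], "spin": 0}
    - {"grip": -1, "slide": [0, 0, 0], "spin": 0}

```text
time_s: 15.23
ee_pos: [0.4991, -0.059, 0.3505]
eef_rot: [-1.568, -0.591, 0.955]
force: [0.6, 0.8, 0.6]
grip_width: 0.0941
```

```bash
python3 - <<'E'
from h import *
o,p,R=pose();print(o["time_s"],p,o["qpos"],np.degrees(o["eef_rot"]))
t=np.array([.5616,.0328,.1842])
for s in(.2,0): print(s,R.T@(t-s*R[:,1]-p))
cv2.imwrite("pics/s7.png",cams.camera("scene"))
cv2.imwrite("pics/t7.png",cams.camera("top"))
E
```

```text
15.2333 [ 0.4991 -0.059   0.3505] [-0.4975  0.0138  1.6224  0.5911  1.4536 -1.5087] [-89.82   -33.8458  54.6969]
0.2 [-0.0004 -0.      0.0014]
0 [-0.0004  0.2     0.0014]
```

View pics/s7.png

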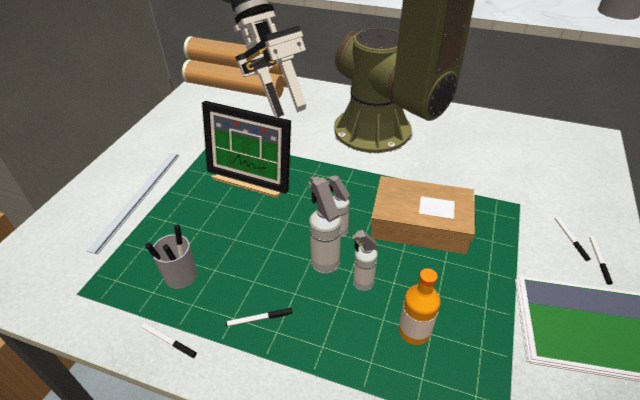

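View pics/t7.png

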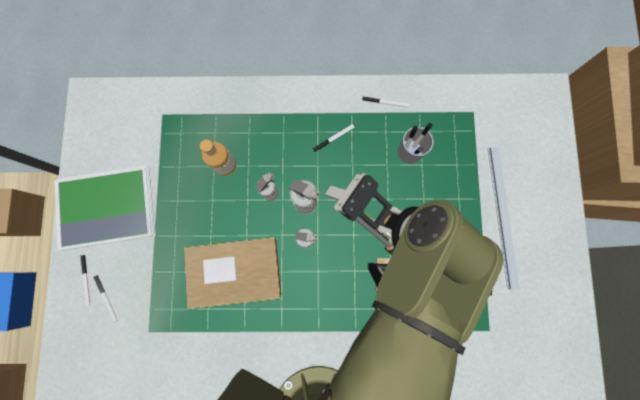

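The hand is leaned over towards the can, at scene (285,85), with the large can clear at (325,225). I'll re-measure the can's pose before going in.

```bash
python3 - <<'E'
import cv2,numpy as np
a=cv2.imread("pics/s7.png")[165:285,290:370]; b=cv2.imread("pics/t7.png")[165:225,275:335]
cv2.imwrite("pics/c7.png",np.hstack([cv2.resize(a,(400,600),interpolation=2),np.vstack([cv2.resize(b,(400,400),interpolation=2),np.zeros((200,400,3),np.uint8)])]))
E
```

```text
(no output)
```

View pics/c7.png

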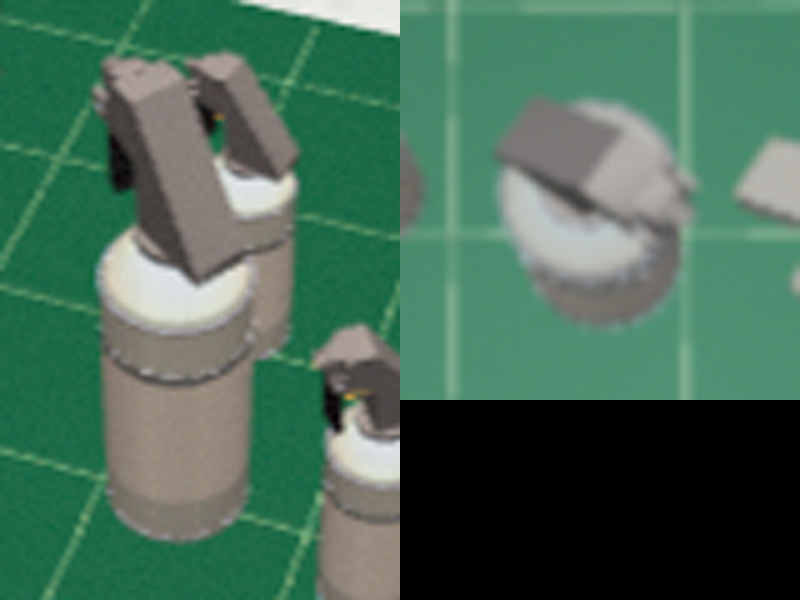

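```bash
python3 - <<'E'
from h import *
for n,t,b in(("scene",(322.6,183),(334.4,218.6)),("top",(305.45,189),(293,183.9))):
    P=onz(n,*t,.24);Q=onz(n,*b,.178);f=(P-Q)[:2];L=np.hypot(*f);f/=L
    A=P[:2]-.0118*f;B=Q[:2]+.0316*f;print(n,"dir",np.degrees(np.arctan2(f[1],f[0])),L,"axis",A,B)
p=onz("scene",290+177/5,165+542/5,0);c=np.array(cams.calibration("scene")["T"])[:3,3]
d=(p-c)[:2];d/=np.linalg.norm(d);print("foot axis",p[:2]+.033*d)
# predicted axis from grip: 
f=np.array([-.575,-.818]);ax=np.array([.5584,.0282])-.006*f;print("pred",ax)
for n in("scene","top"):print(proj(n,np.append(ax-.012*f,.206)),proj(n,np.append(ax+.0118*f,.24)),proj(n,np.append(ax-.0316*f,.178)))
E
```

```text
scene dir -129.6775012071636 0.04570563798707351 axis [0.5628 0.0365] [0.5643 0.0383]
top dir -127.18722763263503 0.04065626826485657 axis [0.5615 0.0338] [0.5599 0.0316]
foot axis [0.5621 0.0351]
pred [0.5618 0.0331]
[327.744  201.4362] [320.766  182.5229] [333.3828 216.7197]
[298.0522 185.7362] [305.8545 188.6961] [292.0805 183.4708]
```

The measured axis, about (0.562, 0.034), matches the pose held at the pinch. Approaching along the fingers, centred 6 mm ahead for the released trigger.

Call:
step_arm:
  plan:
    - {"grip": -1, "slide": [0, 0.02, 0], "spin": 0}
    - {"grip": -1, "slide": [-0.001, 0.02, 0], "spin": 0}
    - {"grip": -1, "slide": [-0.001, 0.02, 0.001], "spin": 0}
    - {"grip": -1, "slide": [-0.001, 0.02, 0], "spin": 0}
    - {"grip": -1, "slide": [-0.001, 0.02, 0], "spin": 0}
    - {"grip": -1, "slide": [-0.001, 0.02, 0], "spin": 0}
    - {"grip": -1, "slide": [-0.001, 0.02, 0], "spin": 0}
    - {"grip": -1, "slide": [0, 0, 0], "spin": 0}
    - {"grip": -1, "slide": [0, 0, 0], "spin": 0}
  force: 22

```text
time_s: 16.08
ee_pos: [0.5398, 0.0037, 0.2315]
eef_rot: [-1.57, -0.591, 0.962]
force: [-0.2, -0.5, 0.3]
grip_width: 0.0942
```

```bash
python3 - <<'E'
from h import *
o,p,R=pose();print(o["time_s"],p,np.degrees(o["eef_rot"]),o["force"])
t=np.array([.5616,.0328,.1842])
print(R.T@(t-p))
a=cams.camera("scene")[130:280,270:390]; b=cams.camera("top")[155:235,265:345]
cv2.imwrite("pics/c8.png",np.hstack([cv2.resize(a,(480,600),interpolation=2),np.vstack([cv2.resize(b,(320,320),interpolation=2),np.zeros((280,320,3),np.uint8)])]))
E
```

```text
16.0833 [0.5398 0.0037 0.2315] [-89.9391 -33.8441  55.1381] [-0.2345 -0.4645  0.3151]
[ 0.0038  0.0595 -0.0013]
```

View pics/c8.png

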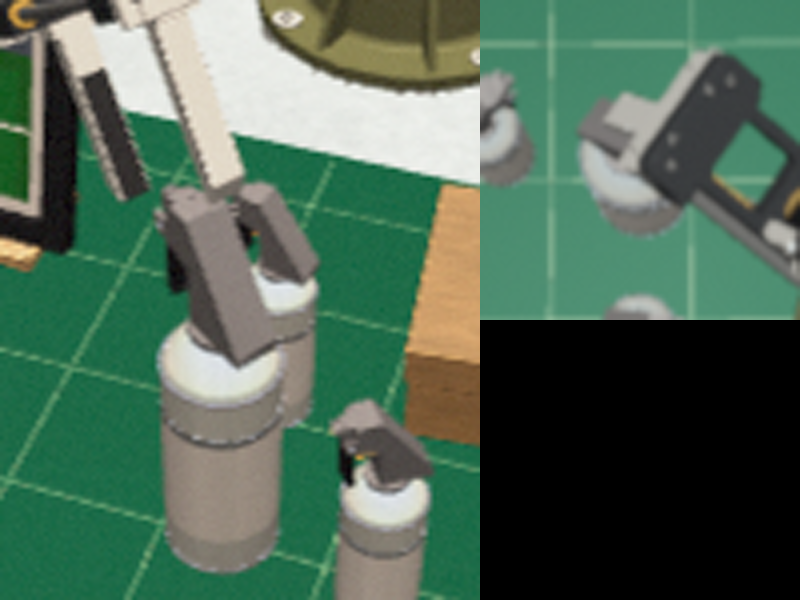

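Call:
step_arm:
  plan:
    - {"grip": -1, "slide": [-0.001, 0.015, -0.001], "spin": 0}
    - {"grip": -1, "slide": [-0.001, 0.015, 0], "spin": 0}
    - {"grip": -1, "slide": [0, 0.015, 0], "spin": 0}
    - {"grip": -1, "slide": [0, 0.0145, 0], "spin": 0}
    - {"grip": -1, "slide": [0, 0, 0], "spin": 0}
    - {"grip": -1, "slide": [0, 0, 0], "spin": 0}
  force: 22

```text
time_s: 16.68
ee_pos: [0.559, 0.0276, 0.1817]
eef_rot: [-1.572, -0.591, 0.962]
force: [0.1, 0.4, 0.1]
grip_width: 0.094
```

```bash
python3 - <<'E'
from h import *
o,p,R=pose();print(o["time_s"],p,np.degrees(o["eef_rot"]),o["force"])
t=np.array([.5616,.0328,.1842])
print(R.T@(t-p))
a=cams.camera("scene")[130:280,270:390]; b=cams.camera("top")[155:235,265:345]
cv2.imwrite("pics/c9.png",np.hstack([cv2.resize(a,(480,600),interpolation=2),np.vstack([cv2.resize(b,(320,320),interpolation=2),np.zeros((280,320,3),np.uint8)])]))
E
```

```text
16.6833 [0.559  0.0276 0.1817] [-90.0485 -33.8711  55.1224] [0.1121 0.4411 0.1103]
[0.0061 0.0011 0.0008]
```

View pics/c9.png

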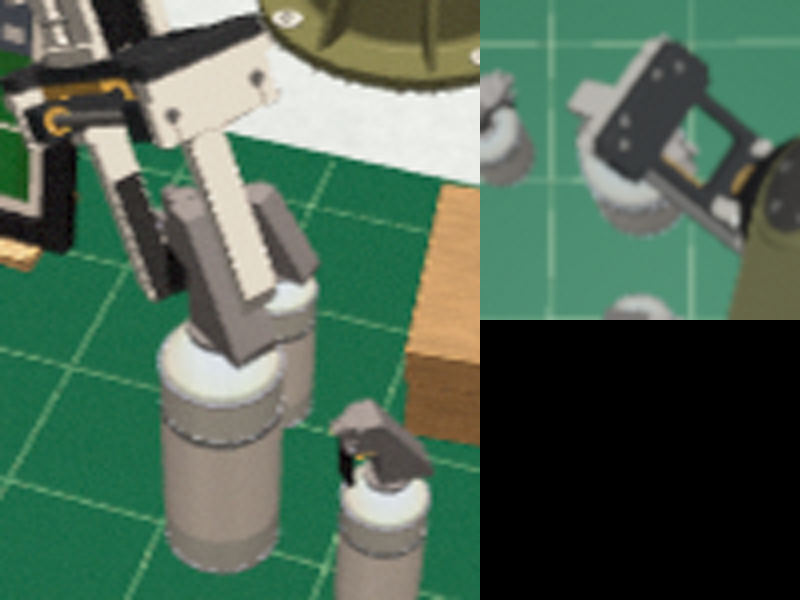

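The fingers straddle the trigger at crop (175,270) and the sloping back at (235,240). Closing in stages, first to just before contact.

Call:
step_arm:
  plan:
    - {"grip": -0.28, "slide": [0, 0, 0], "spin": 0}
    - {"grip": -0.28, "slide": [0, 0, 0], "spin": 0}
    - {"grip": -0.28, "slide": [0, 0, 0], "spin": 0}
    - {"grip": -0.28, "slide": [0, 0, 0], "spin": 0}
    - {"grip": -0.28, "slide": [0, 0, 0], "spin": 0}
    - {"grip": -0.28, "slide": [0, 0, 0], "spin": 0}
  force: 10

```text
time_s: 17.28
ee_pos: [0.559, 0.0278, 0.1809]
eef_rot: [-1.571, -0.591, 0.962]
force: [0.5, 1.4, 3.1]
grip_width: 0.0609
```

```bash
python3 - <<'E'
from h import *
o,p,R=pose();print(o["time_s"],p,o["grip_width"],R.T@o["force"])
a=cams.camera("scene")[150:280,290:370]
cv2.imwrite("pics/c10.png",cv2.resize(a,(369,600),interpolation=2))
E
```

```text
17.2833 [0.559  0.0278 0.1809] 0.06088605637562757 [ 2.9315 -1.7308  0.4002]
```

View pics/c10.png

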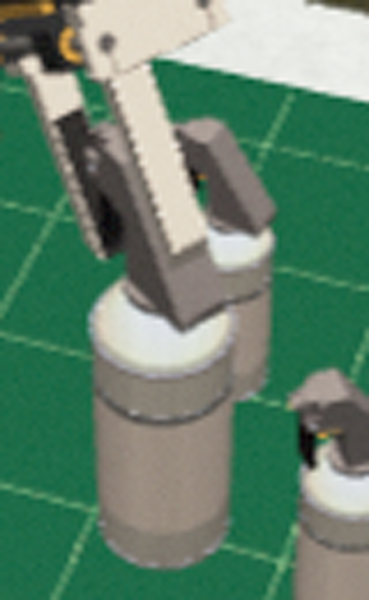

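The back finger already touches the back, since the tool feels +2.9 N along x. I'll shift back 1 mm, then close while moving the hand back so that the back finger stays still.

Call:
step_arm:
  plan:
    - {"grip": -0.28, "slide": [0.001, 0, 0], "spin": 0}
    - {"grip": -0.24, "slide": [0.001, 0, 0], "spin": 0}
    - {"grip": -0.2, "slide": [0.001, 0, 0], "spin": 0}
    - {"grip": -0.16, "slide": [0.001, 0, 0], "spin": 0}
    - {"grip": -0.12, "slide": [0.001, 0, 0], "spin": 0}
    - {"grip": -0.12, "slide": [0, 0, 0], "spin": 0}
  force: 22

```text
time_s: 17.83
ee_pos: [0.5614, 0.0314, 0.1835]
eef_rot: [-1.571, -0.591, 0.962]
force: [-0.0, 0.6, -1.1]
grip_width: 0.0529
```

```bash
python3 - <<'E'
from h import *
o,p,R=pose();print(o["time_s"],p,o["grip_width"],R.T@o["force"])
a=cams.camera("scene")[150:280,290:370]
cv2.imwrite("pics/c11.png",cv2.resize(a,(369,600),interpolation=2))
E
```

```text
17.8333 [0.5614 0.0314 0.1835] 0.0528676012815389 [-0.1947  1.1948  0.3643]
```

View pics/c11.png

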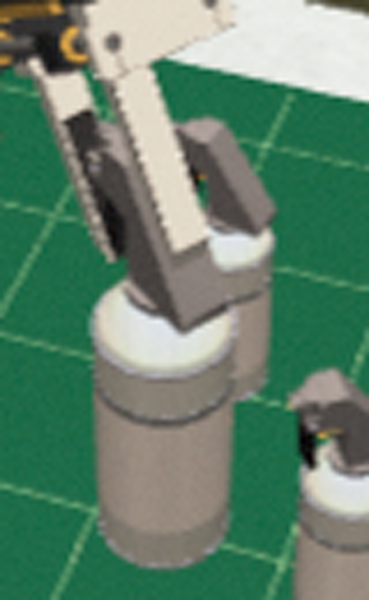

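The forces are balanced and the width is 53 mm, so the trigger is in its first stage and the can is upright. Squeezing home and holding.

Call:
step_arm:
  plan:
    - {"grip": -0.06, "slide": [0.001, 0, 0], "spin": 0}
    - {"grip": 0, "slide": [0.001, 0, 0], "spin": 0}
    - {"grip": 0.06, "slide": [0.001, 0, 0], "spin": 0}
    - {"grip": 0.15, "slide": [0.001, 0, 0], "spin": 0}
    - {"grip": 0.2, "slide": [0, 0, 0], "spin": 0}
    - {"grip": 0.2, "slide": [0, 0, 0], "spin": 0}
    - {"grip": 0.2, "slide": [0, 0, 0], "spin": 0}
    - {"grip": 0.2, "slide": [0, 0, 0], "spin": 0}
  force: 22

```text
time_s: 18.55
ee_pos: [0.5634, 0.0339, 0.1861]
eef_rot: [-1.572, -0.591, 0.962]
force: [0.3, -0.4, 3.5]
grip_width: 0.0428
```

```bash
python3 - <<'E'
from h import *
o,p,R=pose();print(o["time_s"],p,o["grip_width"],R.T@o["force"],o["moment"])
a=cams.camera("scene")[150:280,290:370]
cv2.imwrite("pics/c12.png",cv2.resize(a,(369,600),interpolation=2))
E
```

```text
18.55 [0.5634 0.0339 0.1861] 0.04279137583790147 [ 1.8071 -3.0056 -0.532 ] [ 0.2131 -0.0744  0.0095]
```

View pics/c12.png

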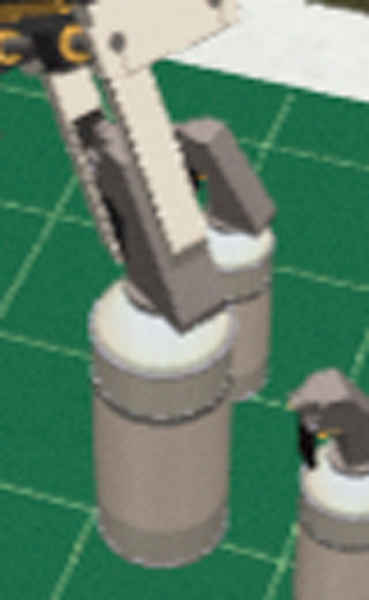

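The width is 43 mm, fully in, and the can is upright. Holding for over a second.

Call:
step_arm:
  plan:
    - {"grip": 0.2, "slide": [0, 0, 0], "spin": 0}
    - {"grip": 0.2, "slide": [0, 0, 0], "spin": 0}
    - {"grip": 0.2, "slide": [0, 0, 0], "spin": 0}
    - {"grip": 0.2, "slide": [0, 0, 0], "spin": 0}
    - {"grip": 0.2, "slide": [0, 0, 0], "spin": 0}
    - {"grip": 0.2, "slide": [0, 0, 0], "spin": 0}
    - {"grip": 0.2, "slide": [0, 0, 0], "spin": 0}
    - {"grip": 0.2, "slide": [0, 0, 0], "spin": 0}
    - {"grip": 0.2, "slide": [0, 0, 0], "spin": 0}
    - {"grip": 0.2, "slide": [0, 0, 0], "spin": 0}
    - {"grip": 0.2, "slide": [0, 0, 0], "spin": 0}
    - {"grip": 0.2, "slide": [0, 0, 0], "spin": 0}
    - {"grip": 0.2, "slide": [0, 0, 0], "spin": 0}
    - {"grip": 0.2, "slide": [0, 0, 0], "spin": 0}
    - {"grip": 0.2, "slide": [0, 0, 0], "spin": 0}
    - {"grip": 0.2, "slide": [0, 0, 0], "spin": 0}
  force: 24

```text
time_s: 19.93
ee_pos: [0.5634, 0.0339, 0.1861]
eef_rot: [-1.572, -0.591, 0.962]
force: [-0.1, -0.3, 4.8]
grip_width: 0.0425
```

```bash
python3 - <<'E'
from h import *
o,p,R=pose();print(o["time_s"],p,o["grip_width"],R.T@o["force"])
a=cams.camera("scene")[150:280,290:370]
cv2.imwrite("pics/c13.png",cv2.resize(a,(369,600),interpolation=2))
b=cams.camera("top")[155:235,265:345];cv2.imwrite("pics/t13.png",cv2.resize(b,(400,400),interpolation=2))
E
```

```text
19.9333 [0.5634 0.0339 0.1861] 0.042495971162482334 [ 2.44   -4.1752 -0.0825]
```

View pics/c13.png

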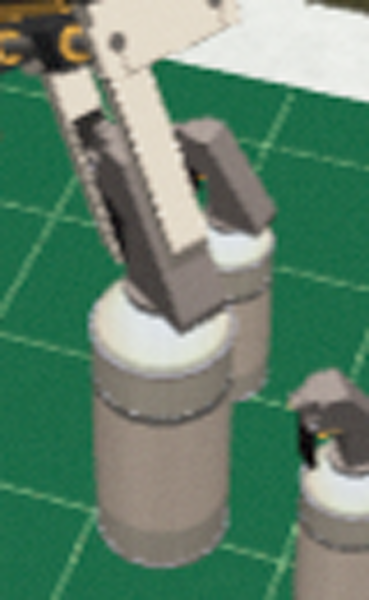

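View pics/t13.png

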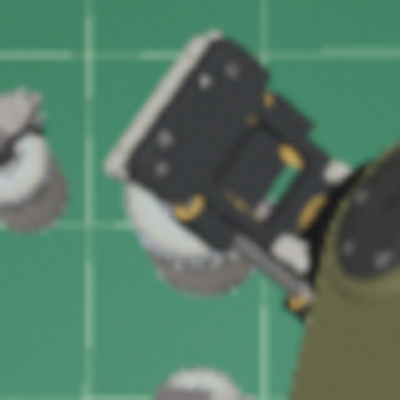

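The trigger has been home for about 2 s and the can is steady. Releasing in reverse, then backing out along the fingers.

Call:
step_arm:
  plan:
    - {"grip": 0.06, "slide": [0, 0, 0], "spin": 0}
    - {"grip": 0.02, "slide": [-0.001, 0, 0], "spin": 0}
    - {"grip": -0.02, "slide": [-0.001, 0, 0], "spin": 0}
    - {"grip": -0.06, "slide": [-0.001, 0, 0], "spin": 0}
    - {"grip": -0.1, "slide": [-0.001, 0, 0], "spin": 0}
    - {"grip": -0.14, "slide": [-0.001, 0, 0], "spin": 0}
    - {"grip": -0.18, "slide": [-0.001, 0, 0], "spin": 0}
    - {"grip": -0.22, "slide": [-0.001, 0, 0], "spin": 0}
    - {"grip": -0.26, "slide": [-0.001, 0, 0], "spin": 0}
    - {"grip": -0.4, "slide": [0, 0, 0], "spin": 0}
    - {"grip": -0.6, "slide": [0, 0, 0], "spin": 0}
    - {"grip": -1, "slide": [0, 0, 0], "spin": 0}
    - {"grip": -1, "slide": [0, 0, 0], "spin": 0}
    - {"grip": -1, "slide": [0, 0, 0], "spin": 0}
    - {"grip": -1, "slide": [0, 0, 0], "spin": 0}

```text
time_s: 21.28
ee_pos: [0.5595, 0.0285, 0.1814]
eef_rot: [-1.571, -0.591, 0.962]
force: [0.1, 0.2, -0.3]
grip_width: 0.0932
```

```bash
python3 - <<'E'
from h import *
o,p,R=pose();print(o["time_s"],p,o["grip_width"],R.T@o["force"])
a=cams.camera("scene")[150:280,290:370]
cv2.imwrite("pics/c14.png",cv2.resize(a,(369,600),interpolation=2))
E
```

```text
21.2833 [0.5595 0.0285 0.1814] 0.09320938067755172 [0.0138 0.3634 0.0297]
```

View pics/c14.png

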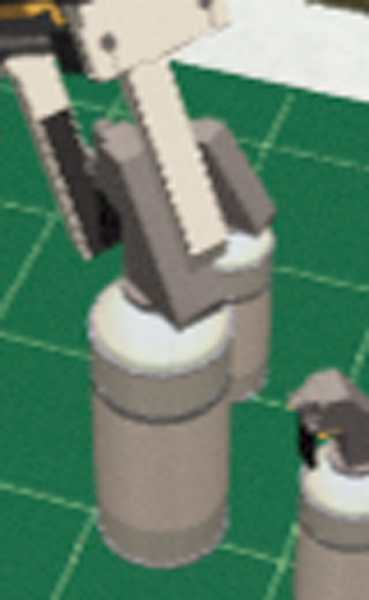

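The fingers are open and clear of the can, which stands upright. Backing out.

Call:
step_arm:
  plan:
    - {"grip": -1, "slide": [0, -0.01, 0], "spin": 0}
    - {"grip": -1, "slide": [0, -0.02, 0], "spin": 0}
    - {"grip": -1, "slide": [0, -0.02, 0], "spin": 0}
    - {"grip": -1, "slide": [0, -0.02, 0], "spin": 0}
    - {"grip": -1, "slide": [0, -0.02, 0], "spin": 0}
    - {"grip": -1, "slide": [0, -0.02, 0], "spin": 0}
    - {"grip": -1, "slide": [0, -0.02, 0], "spin": 0}
    - {"grip": -1, "slide": [0, -0.02, 0], "spin": 0}
    - {"grip": -1, "slide": [0, -0.02, 0], "spin": 0}
    - {"grip": -1, "slide": [0, -0.02, 0], "spin": 0}
    - {"grip": -1, "slide": [0, -0.01, 0], "spin": 0}
    - {"grip": -1, "slide": [0, 0, 0], "spin": 0}
    - {"grip": -1, "slide": [0, 0, 0], "spin": 0}

```text
time_s: 22.42
ee_pos: [0.4956, -0.0629, 0.3473]
eef_rot: [-1.572, -0.591, 0.961]
force: [-0.2, -0.4, -0.3]
grip_width: 0.094
```

```bash
python3 - <<'E'
from h import *
o,p,R=pose();print(o["time_s"],p,o["joint_vel"])
a=cams.camera("scene");cv2.imwrite("pics/s15.png",a);b=cams.camera("top")
a0=cv2.imread("pics/scene0.png");b0=cv2.imread("pics/top0.png")
cv2.imwrite("pics/d15.png",np.hstack([cv2.resize(a,(400,250)),cv2.resize(cv2.absdiff(a,a0),(400,250))]))
a=a[165:285,290:370];b=b[165:225,275:335]
cv2.imwrite("pics/c15.png",np.hstack([cv2.resize(a,(400,600),interpolation=2),np.vstack([cv2.resize(b,(400,400),interpolation=2),np.zeros((200,400,3),np.uint8)])]))
E
```

```text
22.4167 [ 0.4956 -0.0629  0.3473] [ 0.0143  0.0164  0.019   0.001  -0.0074 -0.0013]
```

View pics/d15.png

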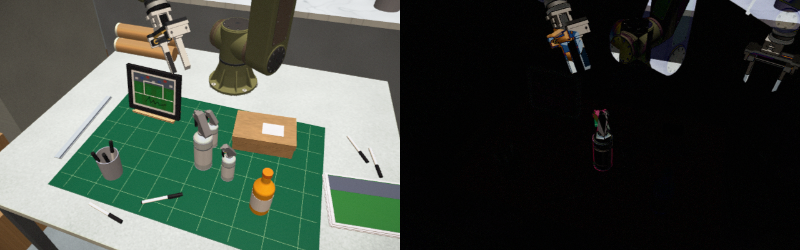

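View pics/c15.png

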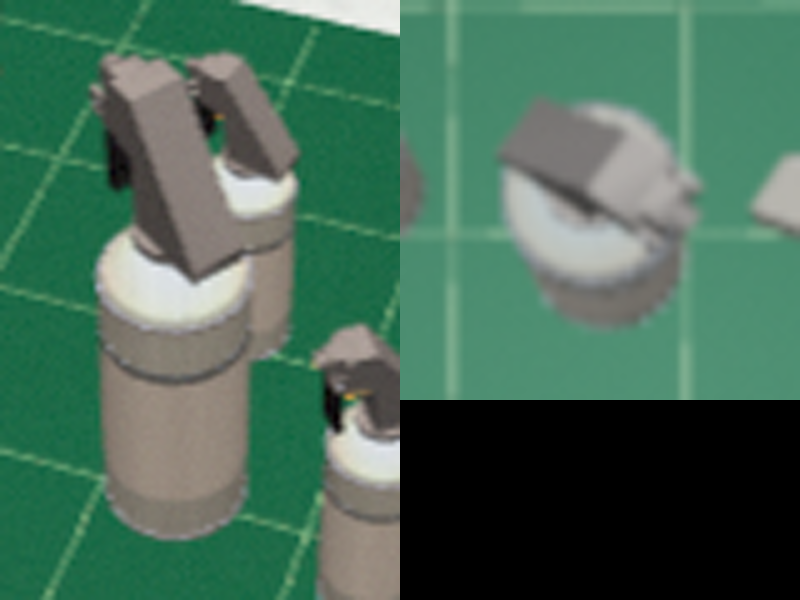

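The can is upright, with its trigger out at crop (118,160) and its direction unchanged. The difference image shows only the can and the arm changed. Handing in.

```bash
python3 -c "
from station import hand_in
print(hand_in())"
```

```text
the job is handed in; nothing more can be done
None
```

The job is handed in at about 22.5 s of the 54 s allowed. The hand-in gave no verdict.

- **Turn:** I pinched the largest of the three dusters by the flat sides of its head and turned it 48° anticlockwise. By the hand's angle the nozzle then faced -125.1°, and the picture lies at -124.9°.
- **Squeeze:** The moves offer no tilt, so I stretched the arm against its elbow stop until the hand leaned 34°. I then gripped across the trigger and the sloping back and squeezed with 22–24 N. The trigger was in for about 1.5–2 s.
- **Release:** I let go gradually and backed out along the fingers.

**Last checks:**
- **Can:** In the last images it stands upright with the trigger out, pointing the same way as before the squeeze.
- **Other objects:** Comparing the scene view with the first picture shows only the can and the arm changed.
- **Robot:** It touches nothing.

**What disagreed:**
- **Direction:** The image estimates of the nozzle's direction were -127° and -130°, against -125° from the hand. The tolerance is about 8–10°.
- **Width:** The squeezed width read 42.5–43 mm instead of the stated 44 mm, which I took as the trigger being fully home. I could not read the trigger angle itself.

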